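Release the ratchet clamp and take out the charger

TASK

Flip the ratchet clamp's pawl right over away from you, so that it lies out of the rack, then slide the clamp's jaw fully back to its stop, and set the freed charger case down, same way up, in the middle of the ribbed rubber mat. The glass lamp tube hangs low over the pawl, so come in under it at a slant and do not knock it; do not drop the charger, and leave all the other things where they lie.

Things in the scene. Friction and masses are not known exactly. Their poses are not given: they have to be found in the camera images.
- clamp: ratchet clamp, bolted down; dark base plate 360 x 120 x 12 mm (x, y, z). Origin: centre of its underside, on the table. x: the sliding direction, away from the robot (within 0.25 rad); z up. In x, in mm from the origin: fixed jaw -151 to -133 (top 42 above the table, 80 wide), charger case, sliding jaw with rack bar (24 wide, 36 high), cheek plates of the pawl 93 to 127 (76 high, 42 wide).
- pawl (a joint): pawl angle, rad, 0 to 1.3; hinge along clamp y at clamp x 110 mm, z 65 mm. 0 to 0.3: nose in the teeth (lever leans 35 deg to the robot at 0), jaw goes back at most 8 mm before a tooth catches. Grows as the lever is pushed to clamp +x: upright at 0.61, flipped at 1.3 (leans 39 deg away). Its weight keeps it at either end; past about 0.75 it falls over by itself. Takes about 1 N.
- pawl_bar (a point): centre of the steel cross bar at the top of the pawl's lever: 16 mm thick, 60 mm long along clamp y, 70 mm from the pawl's hinge (pawl at 0: 40 mm nearer the robot than the hinge, 122 mm above the table). Moves with the pawl.
- jaw (a joint): sliding jaw, m, 0 to 0.06: grows as it goes back along clamp +x, away from the case; 0.06 = back stop. Starts at 0 to 0.012. Slides with 3 to 5 N once the pawl is flipped and stays where left.
- jaw_grip (a point): centre of the upright black grip on the sliding jaw (clamp x = -29 mm + jaw value): 14 mm in clamp x, 30 mm in y, 73 to 108 mm above the table. At its foot an aluminium lip, 50 mm wide, underside 65 mm above the table, reaches 35 mm from the grip's centre towards the robot, over the case, so the case cannot be lifted until the jaw is back.
- lamp_mid (a point): middle of a horizontal glass lamp tube, 28 mm thick, 220 mm long along clamp y, its axis 250 mm above the table at clamp x = 120 mm, over the pawl, held by one thin post (14 mm, foot 48 mm) at clamp y = -100 mm. Fixed; not to be knocked.
- case_mid (a point): centre (half-way up) of the grey plastic charger case, a closed box 90 mm (its x) x 56 mm (its y) x 50 mm high, 0.3 to 0.55 kg, loose. Starts standing on the base plate (underside 12 mm above the table) between the jaws, its x along clamp x, centre near clamp x = -86 mm; z up. Vents and a dark slot on top.
- mat_top (a point): centre of the top face of the flat black ribbed rubber mat 170 x 150 x 6 mm (x, y, z), lying on the table to the left or right of the clamp; fixed. The charger goes here.
- tray_mid (a point): centre of the floor of a shallow aluminium tray 170 x 150 mm with a rim 16 mm high, on the other side of the clamp; fixed. Not the place for the charger.
- spanner_s_mid (a point): centre of the short flat aluminium spanner, 130 x 26 x 6 mm, lying in the tray (leave alone)
- spanner_l_mid (a point): centre of the long flat aluminium spanner, 180 x 26 x 6 mm, lying on the table near the robot (leave alone)
- funnel_mid (a point): middle of a red plastic funnel standing mouth down, 104 mm wide at the table, 115 mm high; point 50 mm above the table (leave alone)
- mirror_mid (a point): middle of the handle of a round inspection mirror, 44 mm glass on a stainless handle, about 195 mm long in all, 12 mm high, lying near the robot (leave alone)
- jar_mid (a point): middle of a closed clear jar, 60 mm wide, 70 mm high (leave alone)
- driver_grip (a point): handle of a screwdriver lying on the table, about 200 mm long (leave alone)
- tape_mid (a point): centre of a black tape roll lying flat, 90 mm wide, 24 mm high (leave alone)
There are look-alikes about, which are no part of the job. Leave any purple look-alike of the part that bears case_mid alone.

How it is judged:
By the outcome, as a careful person would: the job done as asked, in the order asked, and still so for the second after the job is handed in, with the robot touching nothing.
It also fails if it takes over 58 s, if anything falls off the work surface, if the arm or the gripper's body presses on something with over 40 N, if the wrist force passes 120 N, or if a joint passes its speed limit or range.

ROBOT

A 6-joint arm with a two-finger parallel gripper is mounted at the origin on the work surface. World frame = base frame: x ahead of the robot, y to its left, z up, the work surface at z = 0. Lengths are in m, angles in degrees, forces in N, time in s.
With the tool pointing down it reaches from about 0.25 to 0.775 m from the base axis. Payload 4 kg.
Tool frame: the origin (TCP) lies at the very end of the fingers, on their centre line; the grasp point (between the pads) lies 19 mm behind it (r.hold_point_z is the distance from the TCP to the grasp point, in m); z points along the fingers, y is the line along which they close (so a half turn about z gives the same grasp; the last joint's range is limited). The gripper opens to 85 mm and grips with 20 to 120 N. Pads are 22 mm wide; open, the fingers measure 114 mm over their backs; the gripper's body (76 mm by 85 mm) begins 54 mm behind the grasp point. The pads swing forward as they close: fully open they stand 13 mm farther back than shut.
Start: joints at [-76.496, 4.996, 78.535, -0, 96.463, -5.907], TCP at [0.183, -0.519, 0.231] pointing down, gripper open.
Joint ranges: [-177.83, 177.83], [-43.37, 116.18], [15.69, 146.23], [-61.86, 241.86], [9.47, 152.12], [-147.06, 147.06]. Speed limits (degrees/s): [159.86, 159.86, 180, 180, 180, 180].

INTERFACE

Orientations are given as a 3x3 rotation matrix whose columns are the frame's x, y, z axes.
In Python, from bench import r gives the robot as it stands.
- The arm moves only by the tool arm_command, never from a script. Its argument "steps" is a list of rows, each an object of numbers: "x", "y", "z": the shift along the tool's x, y, z as a fraction of full scale; "ax", "ay", "az": the turn, a rotation vector about the tool's x, y, z as a fraction of full scale. A call has 1 to 5 rows; each row shifts and turns the commanded pose from where the row before left it, along the tool's axes as they then stand; what a row does not reach is not made up. Full scale, the value 1, is 30 mm for a shift and 4 degrees for a turn. A row lasts 1/12 s, in which the tool goes at most 41.7 mm and 7.16 degrees, less where a joint would pass 70% of its speed; a pose out of reach is approached as far as the arm can. A call with a number of a shift or a turn outside -1 to 1 is refused whole. A call with a gripper value outside its range is refused whole. "hand" is the finger opening in mm, from 0 to 85.4, set as the call begins (left out, the last holds). The fingers move at their own pace and stop on an object; "squeeze" is the grip in N (left out, the last holds). Time passes only in rows, so rows that do not move let the fingers close. It gives the time, the measured TCP pose, the force, the opening and the grip force at its end, in the units of the state.
- r.state(): the state, without advancing time (a new reading comes with each control period).
- r.snapshot(name): name is "side" or "top" or "wrist"; returns a dict with "color" (384x512x3 uint8, red, green, blue), "K" (3x3 intrinsics, pixels), "rvec" (rotation vector, rad) and "tvec" (3), from world to camera coordinates, as OpenCV has them. Camera axes: x right, y down, z forward; pixel columns grow to the right and rows downward; lengths in m; the calibration is good to about 2 mm. A picture is of the moment at which its call begins. There is no depth.
- r.finish_job(): hands the job in; it is judged then, once.
The state is a dict: "t": time; "q": joint angles; "joint_vel": joint speeds; "joint_efforts": joint torques, N m; "tool_pos": TCP position; "orientation": TCP orientation; "ft_force": force on the tool from outside, world axes, zero at the start; "torque": the same for the moment, N m; "grip_width": finger opening in m; "finger_force": force on a finger pad.
Only numpy, scipy, OpenCV 4.12 (cv2) and the standard library are available. Lean on these libraries where they do the work, as an engineer would, in place of code of your own. Each camera call takes 0.05 s, during which the arm holds its last target. There are 200 camera calls.

## Working session

There is one attempt and no reset: what is moved stays moved. The work goes in short steps, Python scripts to look and compute and a tool call to move; the robot and the scene stay as the last step left them, time stands still between calls to the robot, and variables do not carry over. Pictures are saved under pics/ and viewed, at most 10 in all, crops included, and the job is handed in when it is done.

Besides the shell and the picture viewer there is one more tool, called after ">>>" as a command line: name --argument value ..., lists and objects as JSON in quotes. arm_command: Moves the arm, as the interface text tells. Shift numbers are shares of 30 mm and turn numbers shares of 4 degrees, none past 1 either way. Its arguments: {"type":"object","properties":{"steps":{"type":"array"},"hand":{"type":"number"},"squeeze":{"type":"number"}},"required":["steps"]}

```bash
mkdir -p pics; cat > h.py <<'E'
import numpy as np, cv2
from bench import r
def snap(n,f=None):
    s=r.snapshot(n)
    if f: cv2.imwrite(f'pics/{f}.png',s['color'][...,::-1])
    return s
def ray(s,uv,z):
    R=cv2.Rodrigues(np.array(s['rvec'],float))[0];t=np.array(s['tvec'],float).ravel()
    d=R.T@np.linalg.solve(np.array(s['K']),[uv[0],uv[1],1.]);c=-R.T@t
    return c+d*(z-c[2])/d[2]
def proj(s,p):
    return cv2.projectPoints(np.array(p,float).reshape(-1,3),np.array(s['rvec'],float),np.array(s['tvec'],float),np.array(s['K'],float),None)[0].reshape(-1,2)
E
python3 - <<'E'
from h import *
for n in('top','side'):
    s=snap(n,n+'0'); R=cv2.Rodrigues(np.array(s['rvec'],float))[0]; print(n,-R.T@np.array(s['tvec']).ravel(), R[2])
st=r.state(); print(st['orientation'],st['t'])
E
```

```text
top [ 0.37850408 -0.00766161  1.12023983] [ 0.09063198 -0.00623295 -0.99586495]
side [ 0.16167395 -0.81678192  1.21650024] [ 0.22881632  0.60355696 -0.76378144]
[[ 9.43152664e-01  3.32359494e-01 -4.68683646e-04]
 [ 3.32359743e-01 -9.43150512e-01  2.02807826e-03]
 [ 2.32011844e-04 -2.06855899e-03 -9.99997834e-01]] 0.1
```

View pics/top0.png

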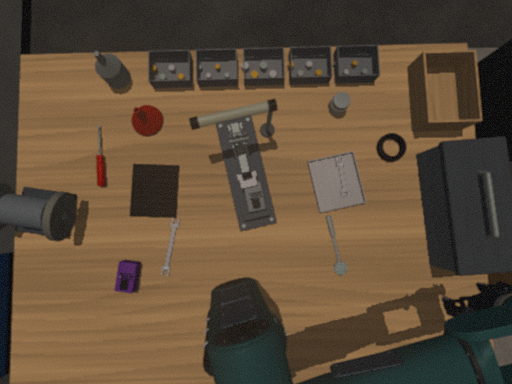

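View pics/side0.png

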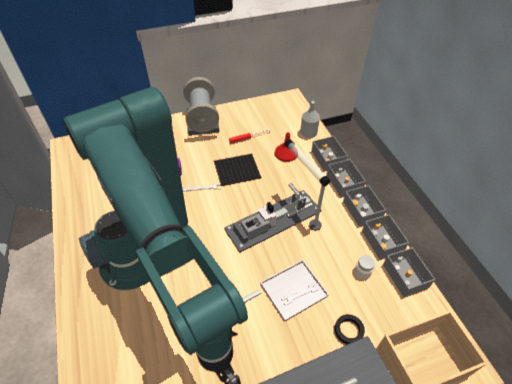

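The top view shows the grey case in the clamp at about (256,202), which is the one I want. The purple look-alike is at (128,277), the mat at (155,190), the tray at (336,182), and the lamp tube runs (193,123)–(275,105). Next I'll check the case in a close crop and measure the clamp.

```bash
python3 - <<'E'
from h import *
a=cv2.imread('pics/top0.png')[95:235,185:285]
b=cv2.imread('pics/side0.png')[165:255,215:335]
a=cv2.resize(a,None,fx=4,fy=4,interpolation=cv2.INTER_CUBIC);b=cv2.resize(b,None,fx=3.3,fy=3.3,interpolation=cv2.INTER_CUBIC)
o=np.zeros((560,796,3),np.uint8);o[:,:400]=a;o[:b.shape[0],400:400+b.shape[1]]=b[:, :396]
cv2.imwrite('pics/crop.png',np.clip(o*1.6,0,255).astype(np.uint8))
E
```

```text
(no output)
```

View pics/crop.png

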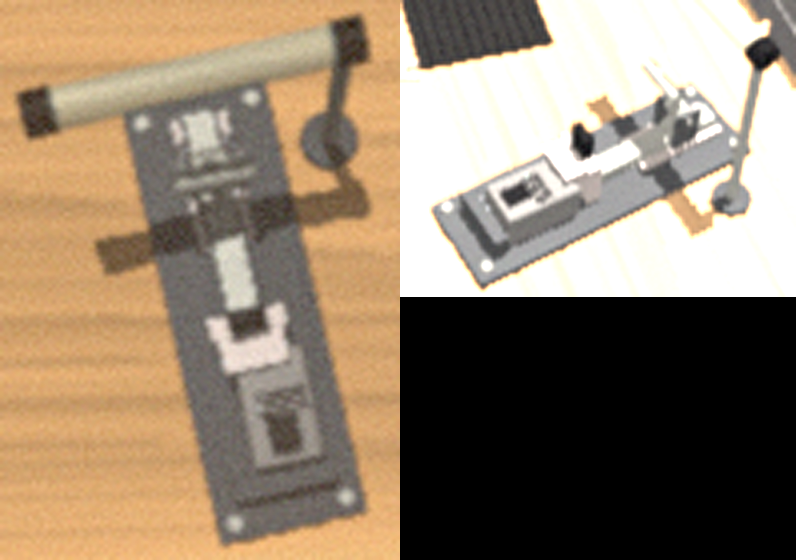

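The crop shows the grey case with its slot at crop (280,410), gripped under the lip at (250,345). The black grip top is at (248,322) and the pawl bar at (215,178). The clamp plate corners give its pose.

```bash
cat >> h.py <<'E'
E
python3 - <<'E'
from h import *
s=snap('top')
f=lambda u,v:(185+u/4-.4,95+v/4-.4)
P={k:ray(s,f(*c),.012) for k,c in dict(nl=(222,545),nr=(367,508),fl=(127,118),fr=(265,85)).items()}
for k in P: print(k,P[k].round(4))
near=(P['nl']+P['nr'])/2; far=(P['fl']+P['fr'])/2; d=far-near
print('len',np.linalg.norm(d),'w',np.linalg.norm(P['nl']-P['nr']))
bo=[ray(s,f(*c),.014) for c in((234,523),(346,496),(141,122),(252,97))]
d2=bo[2]+bo[3]-bo[0]-bo[1]
print('yaws',np.degrees(np.arctan2(d[1],d[0])),np.degrees(np.arctan2(d2[1],d2[0])))
o=sum(P.values())/4; o2=sum(bo)/4; print('centre',o,o2)
th=np.arctan2(d2[1],d2[0]); X=np.array([np.cos(th),np.sin(th),0]);Y=np.array([-X[1],X[0],0])
for n,c,z in(('bar',(215,178),.122),('grip',(248,322),.108),('lampL',(38,112),.25),('lampR',(350,40),.25),('c1',(257,470),.062),('c2',(322,455),.062),('c3',(302,350),.062)):
    p=ray(s,f(*c),z); q=p-(o+o2)/2; print(n,p.round(4),'clamp',(q@X).round(4),(q@Y).round(4))
g=s['color'].max(2).astype(np.uint8); m=(g<60).astype(np.uint8); m[:,:100]=0;m[:,200:]=0;m[:150]=0;m[230:]=0
c=max(cv2.findContours(m,0,2)[0],key=cv2.contourArea); rc=cv2.minAreaRect(c);print(rc, ray(s,rc[0],.006))
b=cv2.boxPoints(rc); w=[ray(s,x,.006) for x in b]; print([np.linalg.norm(w[i]-w[i-1]).round(3) for i in range(4)],np.round(w,3)[:, :2])
for n,px in dict(funnel=(146,112),driver0=(101,185),driver1=(100,128),spL0=(167,272),spL1=(176,222),purple=(127,277)).items(): print(n,ray(s,px,.02).round(3))
E
```

```text
nl [0.3426 0.0275 0.012 ]
nr [ 0.3684 -0.0878  0.012 ]
fl [0.6884 0.0957 0.012 ]
fr [ 0.7127 -0.0169  0.012 ]
len 0.3519701794691651 w 0.1181580729785222
yaws 11.403874219428994 11.513190890612114
centre [0.52803347 0.0046259  0.012     ] [0.53115496 0.00608472 0.014     ]
bar [0.6113 0.0224 0.122 ] clamp 0.0835 0.0003
grip [0.5069 0.0013 0.108 ] clamp -0.023 0.0006
lampL [0.6273 0.1301 0.25  ] clamp 0.1206 0.1027
lampR [ 0.6689 -0.0701  0.25  ] clamp 0.1214 -0.1018
c1 [ 0.3998 -0.002   0.062 ] clamp -0.1286 0.0187
c2 [ 0.4098 -0.0515  0.062 ] clamp -0.1288 -0.0318
c3 [ 0.4901 -0.0388  0.062 ] clamp -0.0475 -0.0354
((154.18785095214844, 190.43093872070312), (45.30571365356445, 51.50765609741211), 3.012787342071533) [0.47877829 0.29930724 0.006     ]
[np.float64(0.144), np.float64(0.165), np.float64(0.146), np.float64(0.165)] [[0.403 0.376]
 [0.568 0.367]
 [0.556 0.222]
 [0.391 0.232]]
funnel [0.732 0.321 0.02 ]
driver0 [0.5   0.463 0.02 ]
driver1 [0.684 0.469 0.02 ]
spL0 [0.223 0.257 0.02 ]
spL1 [0.376 0.227 0.02 ]
purple [0.211 0.38  0.02 ]
```

```bash
cat >> h.py <<'E'
from scipy.spatial.transform import Rotation as Ro
TH=np.radians(11.5);X=np.array([np.cos(TH),np.sin(TH),0]);Y=np.array([-X[1],X[0],0]);Z=np.array([0,0,1.]);O=np.array([.5295,.0053,0])
def tgt(tilt,yaw=TH):
    x=np.array([np.cos(yaw),np.sin(yaw),0]);y=np.array([-x[1],x[0],0]);t=np.radians(tilt)
    return np.c_[np.cos(t)*x+np.sin(t)*Z,-y,np.sin(t)*x-np.cos(t)*Z]
def plan(p,tilt,yaw=TH):
    """p world; prints turn (units of 4 deg, tool axes) to do first, then shift (units 30 mm) in the target frame"""
    s=r.state();R=np.array(s['orientation']);Rt=tgt(tilt,yaw)
    print('t',round(s['t'],2),'q',np.round(s['q'],1),'turn',(np.degrees(Ro.from_matrix(R.T@Rt).as_rotvec())/4).round(2),'shift',(Rt.T@(np.array(p)-s['tool_pos'])/.03).round(2))
def C(x,y,z): return O+x*X+y*Y+z*Z
E
python3 -c "
from h import *
plan(C(-.08,0,.25),40)"
```

```text
t 0.15 q [-76.5   5.   78.6  -0.   96.5  -5.9] turn [-0.72  9.98  1.89] shift [  9.72 -14.8    7.3 ]
```

>>> arm_command --steps '[{"ax": -0.07,"ay": 1,"az": 0.19},{"ax": -0.07,"ay": 1,"az": 0.19},{"ax": -0.07,"ay": 1,"az": 0.19},{"ax": -0.07,"ay": 1,"az": 0.19},{"ax": -0.07,"ay": 1,"az": 0.19}]' --hand 0

```text
invalid input
```

>>> arm_command --steps '[{"ax": -0.07,"ay": 1,"az": 0.19},{"ax": -0.07,"ay": 1,"az": 0.19},{"ax": -0.07,"ay": 1,"az": 0.19},{"ax": -0.07,"ay": 1,"az": 0.19},{"ax": -0.07,"ay": 1,"az": 0.19}]'

```text
invalid input
```

>>> arm_command --steps '[{"y": -1,"x": 0.6,"z": 0.4},{"y": -1,"x": 0.6,"z": 0.4},{"y": -1,"x": 0.6,"z": 0.4},{"y": -1,"x": 0.6,"z": 0.4},{"y": -1,"x": 0.6,"z": 0.4}]'

```text
invalid input
```

```bash
python3 -c "
from h import *
plan(C(-.08,0,.25),40);print(r.state()['tool_pos'])"
```

```text
t 0.15 q [-76.5   5.   78.6  -0.   96.5  -5.9] turn [-0.72  9.98  1.89] shift [  9.72 -14.8    7.3 ]
[ 0.18267801 -0.51836049  0.23035943]
```

>>> arm_command --steps '[{"x": 0,"y": 0,"z": 0,"ax": -0.07,"ay": 1,"az": 0.19},{"x": 0,"y": 0,"z": 0,"ax": -0.07,"ay": 1,"az": 0.19},{"x": 0,"y": 0,"z": 0,"ax": -0.07,"ay": 1,"az": 0.19},{"x": 0,"y": 0,"z": 0,"ax": -0.07,"ay": 1,"az": 0.19},{"x": 0,"y": 0,"z": 0,"ax": -0.07,"ay": 1,"az": 0.19}]' --hand 0

```text
t: 0.57
tool_pos: [0.1828, -0.5188, 0.2314]
orientation: [[0.903, 0.266, 0.336], [0.254, -0.964, 0.08], [0.346, 0.013, -0.938]]
ft_force: [-0.4, -0.2, -0.9]
grip_width: 0.0257
finger_force: 0.0
```

>>> arm_command --steps '[{"x": 0,"y": -1,"z": 0,"ax": -0.07,"ay": 1,"az": 0.19},{"x": 0,"y": -1,"z": 0,"ax": -0.07,"ay": 1,"az": 0.19},{"x": 0,"y": -1,"z": 0,"ax": -0.07,"ay": 1,"az": 0.19},{"x": 0,"y": -1,"z": 0,"ax": -0.07,"ay": 1,"az": 0.19},{"x": 0,"y": -1,"z": 0,"ax": -0.07,"ay": 1,"az": 0.19}]'

```text
t: 0.98
tool_pos: [0.1468, -0.3718, 0.2297]
orientation: [[0.748, 0.198, 0.633], [0.152, -0.98, 0.128], [0.646, 0.001, -0.763]]
ft_force: [-0.6, 0.0, 0.4]
grip_width: 0.0002
finger_force: 0.0
```

>>> arm_command --steps '[{"x": 0.6,"y": -1,"z": 0.4,"ax": 0,"ay": 0,"az": 0},{"x": 0.6,"y": -1,"z": 0.4,"ax": 0,"ay": 0,"az": 0},{"x": 0.6,"y": -1,"z": 0.4,"ax": 0,"ay": 0,"az": 0},{"x": 0.6,"y": -1,"z": 0.4,"ax": 0,"ay": 0,"az": 0},{"x": 0.6,"y": -1,"z": 0.4,"ax": 0,"ay": 0,"az": 0}]'

```text
t: 1.4
tool_pos: [0.2228, -0.2032, 0.2413]
orientation: [[0.75, 0.198, 0.631], [0.151, -0.98, 0.128], [0.644, -0.0, -0.765]]
ft_force: [0.6, 0.7, 1.9]
grip_width: -0.0003
finger_force: 0.0
```

```bash
python3 -c "
from h import *
plan(C(-.08,0,.25),40);print(r.state()['tool_pos'])"
```

```text
t 1.4 q [-99.2 -37.1 118.   39.9 110.1 -10.1] turn [ 0.01 -0.02 -0.02] shift [ 6.88 -4.77  5.4 ]
[ 0.22275292 -0.20319804  0.24132317]
```

>>> arm_command --steps '[{"x": 0.8,"y": -0.5,"z": 0.6,"ax": 0,"ay": 0,"az": 0},{"x": 0.8,"y": -0.5,"z": 0.6,"ax": 0,"ay": 0,"az": 0},{"x": 0.8,"y": -0.5,"z": 0.6,"ax": 0,"ay": 0,"az": 0},{"x": 0.8,"y": -0.5,"z": 0.6,"ax": 0,"ay": 0,"az": 0},{"x": 0.8,"y": -0.5,"z": 0.6,"ax": 0,"ay": 0,"az": 0}]'

```text
t: 1.82
tool_pos: [0.3572, -0.1037, 0.2499]
orientation: [[0.751, 0.199, 0.63], [0.151, -0.98, 0.129], [0.643, -0.002, -0.766]]
ft_force: [1.1, -0.8, -0.4]
grip_width: 0.0002
finger_force: 0.0
```

>>> arm_command --steps '[{"x": 0.7,"y": -0.6,"z": 0.6,"ax": 0,"ay": 0,"az": 0},{"x": 0.7,"y": -0.6,"z": 0.6,"ax": 0,"ay": 0,"az": 0},{"x": 0.7,"y": -0.6,"z": 0.6,"ax": 0,"ay": 0,"az": 0},{"x": 0.7,"y": -0.5,"z": 0.6,"ax": 0,"ay": 0,"az": 0}]'

```text
t: 2.15
tool_pos: [0.4514, -0.0122, 0.2495]
orientation: [[0.749, 0.203, 0.63], [0.155, -0.979, 0.131], [0.644, -0.001, -0.765]]
ft_force: [0.1, -0.2, 0.4]
grip_width: 0.0001
finger_force: 0.0
```

```bash
python3 -c "
from h import *
plan(C(.03,0,.125),40);print(r.state()['tool_pos'])
snap('wrist','w1')"
```

```text
t 2.15 q [-25.5 -35.9 116.6  24.9  67.5  49.8] turn [-0.04 -0.02  0.03] shift [ 0.14 -0.05  5.54]
[ 0.45139572 -0.0121633   0.24945352]
```

View pics/w1.png

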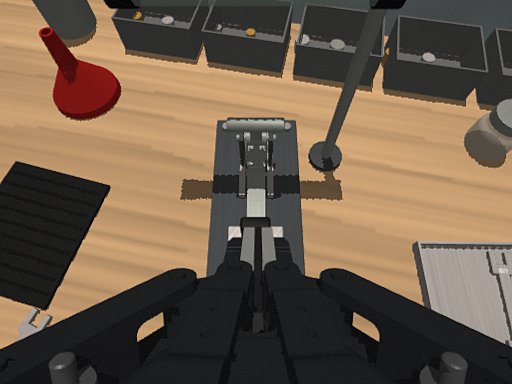

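The wrist view shows the bar at (257,125), in line with the fingers, with the jaw grip at (256,222) and the lamp post to the right. The camera sits on the lamp side of the tool, so I'll check its offset for clearance.

```bash
python3 -c "
from h import *
s=snap('wrist');st=r.state();R=cv2.Rodrigues(np.array(s['rvec'],float))[0];c=-R.T@np.array(s['tvec']).ravel()
print('cam in tool',np.array(st['orientation']).T@(c-st['tool_pos']))
A=np.array(st['orientation'])
for (x,z,t) in((.115,.125,40),(.115,.12,50)):
  d=C(.12,0,.25)-C(x,0,z);print('lamp in tool',(tgt(t).T@d).round(3))
p=ray(s,(257,125),.132);print('bar',p,(p-O)@X,(p-O)@Y)
"
```

```text
cam in tool [ 0.06753159 -0.00076519 -0.14212483]
lamp in tool [ 0.084 -0.    -0.093]
lamp in tool [ 0.103 -0.    -0.08 ]
bar [0.61087959 0.02949461 0.132     ] 0.08456949430853815 0.007484411623965024
```

>>> arm_command --steps '[{"x": 0,"y": 0,"z": 0.5,"ax": 0,"ay": 1,"az": 0},{"x": 0,"y": 0,"z": 0.5,"ax": 0,"ay": 1,"az": 0}]'

```text
t: 2.42
tool_pos: [0.4715, -0.0098, 0.2286]
orientation: [[0.651, 0.204, 0.731], [0.136, -0.979, 0.151], [0.747, 0.001, -0.665]]
ft_force: [0.3, 1.1, -0.5]
grip_width: -0.0001
finger_force: 0.0
```

```bash
python3 -c "
from h import *
plan(C(.045,.003,.125),48)"
```

```text
t 2.42 q [-27.7 -37.1 123.2  33.9  58.   41.6] turn [-0.03 -0.07  0.05] shift [-0.23 -0.21  4.91]
```

>>> arm_command --steps '[{"x": -0.05,"y": -0.05,"z": 1,"ax": 0,"ay": 0,"az": 0},{"x": -0.05,"y": -0.05,"z": 1,"ax": 0,"ay": 0,"az": 0},{"x": -0.05,"y": -0.05,"z": 1,"ax": 0,"ay": 0,"az": 0},{"x": -0.05,"y": -0.05,"z": 1,"ax": 0,"ay": 0,"az": 0},{"x": 0,"y": 0,"z": 0.8,"ax": 0,"ay": 0,"az": 0}]'

```text
t: 2.83
tool_pos: [0.5699, 0.0158, 0.1235]
orientation: [[0.658, 0.2, 0.726], [0.133, -0.98, 0.15], [0.741, -0.002, -0.671]]
ft_force: [-0.1, -0.7, 0.6]
grip_width: 0.0002
finger_force: 0.0
```

```bash
python3 -c "
from h import *
plan(C(.12,.003,.130),48);print((r.state()['tool_pos']-O)@X)"
```

```text
t 2.83 q [-15.3 -15.  122.3  37.1  33.9  39.2] turn [-0.03  0.04 -0.02] shift [ 1.91 -0.02  1.79]
0.041661603460729044
```

>>> arm_command --steps '[{"x": 0.24,"y": 0,"z": 0.22,"ax": 0,"ay": 0,"az": 0},{"x": 0.24,"y": 0,"z": 0.22,"ax": 0,"ay": 0,"az": 0},{"x": 0.24,"y": 0,"z": 0.22,"ax": 0,"ay": 0,"az": 0},{"x": 0.24,"y": 0,"z": 0.22,"ax": 0,"ay": 0,"az": 0},{"x": 0.24,"y": 0,"z": 0.22,"ax": 0,"ay": 0,"az": 0}]'

```text
t: 3.25
tool_pos: [0.6212, 0.0253, 0.1375]
orientation: [[0.648, 0.199, 0.735], [0.132, -0.98, 0.149], [0.75, 0.0, -0.662]]
ft_force: [-3.0, 3.1, 8.6]
grip_width: 0.0001
finger_force: 3.4
```

>>> arm_command --steps '[{"x": 0.24,"y": 0,"z": 0.22,"ax": 0,"ay": 0,"az": 0},{"x": 0.24,"y": 0,"z": 0.22,"ax": 0,"ay": 0,"az": 0},{"x": 0.24,"y": 0,"z": 0.22,"ax": 0,"ay": 0,"az": 0},{"x": 0,"y": 0,"z": 0,"ax": 0,"ay": 0,"az": 0}]'

```text
t: 3.58
tool_pos: [0.648, 0.0316, 0.1352]
orientation: [[0.654, 0.201, 0.729], [0.133, -0.98, 0.15], [0.745, -0.001, -0.667]]
ft_force: [-0.9, 0.7, -0.0]
grip_width: -0.0001
finger_force: 0.0
```

```bash
python3 -c "
from h import *
plan(C(.125,.003,.130),48);print((r.state()['tool_pos']-O)@X)
a=snap('side')['color'][150:260,225:345];b=snap('wrist')['color']
a=cv2.resize(a,None,fx=3.3,fy=3.3,interpolation=2)
o=np.zeros((384,800,3),np.uint8);o[:363,:396]=a;o[:303,396:]=cv2.resize(b,(404,303));cv2.imwrite('pics/p2.png',o[...,::-1])"
```

```text
t 3.58 q [-10.3  -4.8 112.6  33.1  30.6  45.7] turn [-0.02 -0.03  0.01] shift [-0.05 -0.03  0.21]
0.1214049356924056
```

View pics/p2.png

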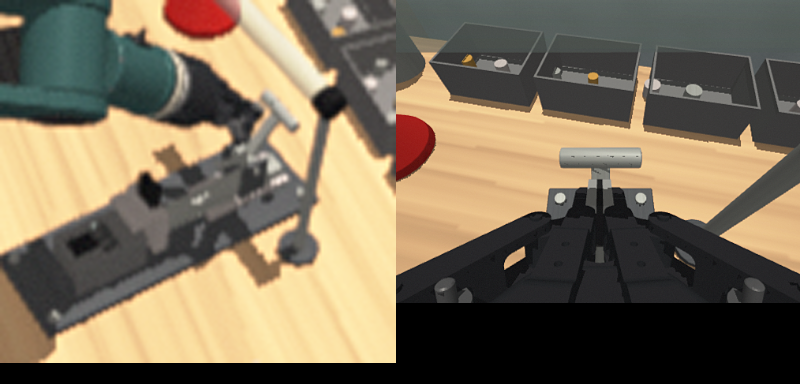

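The pawl is flipped: its bar now leans away, at (280,112) in the side crop, and the lamp is untouched. I'll back out now.

>>> arm_command --steps '[{"x": -0.6,"y": 0,"z": -0.7,"ax": 0,"ay": 0,"az": 0},{"x": -0.6,"y": 0,"z": -0.7,"ax": 0,"ay": 0,"az": 0},{"x": -0.6,"y": 0,"z": -0.7,"ax": 0,"ay": 0,"az": 0},{"x": -0.6,"y": 0,"z": -0.8,"ax": 0,"ay": 0,"az": 0},{"x": -0.6,"y": 0,"z": -0.8,"ax": 0,"ay": 0,"az": 0}]'

```text
t: 4.1
tool_pos: [0.5044, 0.0035, 0.1395]
orientation: [[0.657, 0.202, 0.726], [0.133, -0.979, 0.151], [0.742, -0.003, -0.671]]
ft_force: [-0.5, 0.0, 0.3]
grip_width: 0.0001
finger_force: 0.0
```

>>> arm_command --steps '[{"x": -0.5,"y": 0,"z": -0.5,"ax": 0,"ay": -1,"az": 0},{"x": -0.5,"y": 0,"z": -0.5,"ax": 0,"ay": -1,"az": 0},{"x": -0.5,"y": 0,"z": -0.4,"ax": 0,"ay": -1,"az": 0},{"x": -0.5,"y": 0,"z": -0.4,"ax": 0,"ay": -1,"az": 0},{"x": -0.5,"y": 0,"z": -0.4,"ax": 0,"ay": -1,"az": 0}]'

```text
t: 4.52
tool_pos: [0.4067, -0.0173, 0.1423]
orientation: [[0.867, 0.2, 0.456], [0.176, -0.98, 0.094], [0.466, -0.002, -0.885]]
ft_force: [-0.3, 0.9, 0.8]
grip_width: 0.0001
finger_force: 0.0
```

```bash
python3 -c "
from h import *
plan(C(-.06,.002,.085),20);p=r.state()['tool_pos'];print((p-O)@X,p)"
```

```text
t 4.52 q [-22.9 -32.8 122.7  16.7  67.5  52.2] turn [-0.02 -1.94 -0.01] shift [1.38 0.01 2.53]
-0.12483803357888196 [ 0.40670572 -0.0173159   0.1422844 ]
```

>>> arm_command --steps '[{"x": 0,"y": 0,"z": 0,"ax": 0,"ay": -1,"az": 0},{"x": 0,"y": 0,"z": 0,"ax": 0,"ay": -0.95,"az": 0},{"x": 0.46,"y": 0,"z": 0.85,"ax": 0,"ay": 0,"az": 0},{"x": 0.46,"y": 0,"z": 0.85,"ax": 0,"ay": 0,"az": 0},{"x": 0.46,"y": 0,"z": 0.8,"ax": 0,"ay": 0,"az": 0}]'

```text
t: 4.93
tool_pos: [0.4726, -0.0037, 0.0861]
orientation: [[0.919, 0.201, 0.338], [0.188, -0.98, 0.071], [0.346, -0.001, -0.938]]
ft_force: [-0.3, -0.9, -0.2]
grip_width: 0.0001
finger_force: 0.0
```

```bash
python3 -c "
from h import *
plan(C(.02,.002,.086),20);p=r.state()['tool_pos'];print((p-O)@X,p);print((tgt(20).T@X).round(3))
s=snap('wrist','w3')"
```

```text
t 4.93 q [-13.1 -14.3 115.6   9.6  60.6  61.9] turn [-0.02 -0.06  0.01] shift [2.43 0.02 0.89]
-0.05755561918512505 [ 0.47258684 -0.00365333  0.08606255]
[0.94  0.    0.342]
```

View pics/w3.png

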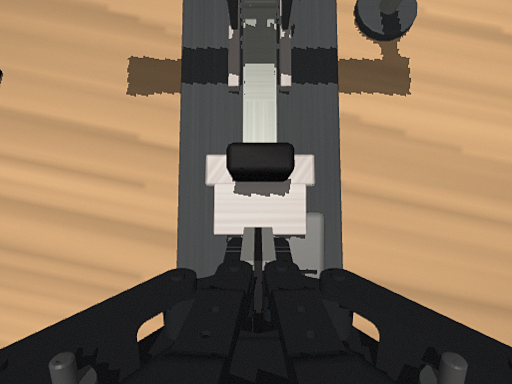

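The fingers are in front of the grip at (260,160), over the lip. The case's top shows at (313,240), slightly to the right. Pushing now.

>>> arm_command --steps '[{"x": 0.3,"y": 0,"z": 0.11,"ax": 0,"ay": 0,"az": 0},{"x": 0.3,"y": 0,"z": 0.11,"ax": 0,"ay": 0,"az": 0},{"x": 0.3,"y": 0,"z": 0.11,"ax": 0,"ay": 0,"az": 0},{"x": 0.25,"y": 0,"z": 0.09,"ax": 0,"ay": 0,"az": 0},{"x": 0.25,"y": 0,"z": 0.09,"ax": 0,"ay": 0,"az": 0}]'

```text
t: 5.4
tool_pos: [0.5157, 0.005, 0.0871]
orientation: [[0.92, 0.201, 0.337], [0.188, -0.98, 0.07], [0.344, -0.002, -0.939]]
ft_force: [-4.6, -1.6, -1.7]
grip_width: 0.0
finger_force: 2.1
```

>>> arm_command --steps '[{"x": 0.25,"y": 0,"z": 0.09,"ax": 0,"ay": 0,"az": 0},{"x": 0.2,"y": 0,"z": 0.07,"ax": 0,"ay": 0,"az": 0},{"x": 0.1,"y": 0,"z": 0.04,"ax": 0,"ay": 0,"az": 0}]'

```text
t: 5.65
tool_pos: [0.5338, 0.0087, 0.0871]
orientation: [[0.919, 0.201, 0.338], [0.188, -0.98, 0.071], [0.345, -0.002, -0.938]]
ft_force: [-3.9, -1.0, -1.0]
grip_width: -0.0
finger_force: 1.7
```

```bash
python3 -c "
from h import *
plan(C(.012,.002,.086),20);p=r.state()['tool_pos'];print((p-O)@X,p)"
```

```text
t 5.65 q [ -9.6  -5.8 108.4   8.5  58.8  65.6] turn [-0.03 -0.05  0.01] shift [0.21 0.02 0.12]
0.004894145401930675 [0.53379795 0.00872321 0.08713221]
```

Creep to the stop, watching the force.

>>> arm_command --steps '[{"x": 0.08,"y": 0,"z": 0.03,"ax": 0,"ay": 0,"az": 0},{"x": 0.08,"y": 0,"z": 0.03,"ax": 0,"ay": 0,"az": 0}]'

```text
t: 5.82
tool_pos: [0.5384, 0.0096, 0.0871]
orientation: [[0.919, 0.201, 0.338], [0.188, -0.98, 0.071], [0.346, -0.002, -0.938]]
ft_force: [-2.5, -0.8, -1.1]
grip_width: -0.0
finger_force: 1.7
```

>>> arm_command --steps '[{"x": 0.06,"y": 0,"z": 0.02,"ax": 0,"ay": 0,"az": 0},{"x": 0.06,"y": 0,"z": 0.02,"ax": 0,"ay": 0,"az": 0}]'

```text
t: 5.98
tool_pos: [0.5419, 0.0104, 0.0872]
orientation: [[0.919, 0.201, 0.338], [0.188, -0.98, 0.071], [0.345, -0.002, -0.938]]
ft_force: [-3.2, -1.3, -1.0]
grip_width: 0.0002
finger_force: 1.6
```

>>> arm_command --steps '[{"x": 0.06,"y": 0,"z": 0.02,"ax": 0,"ay": 0,"az": 0}]'

```text
t: 6.07
tool_pos: [0.5437, 0.0108, 0.0872]
orientation: [[0.919, 0.201, 0.338], [0.188, -0.98, 0.071], [0.345, -0.002, -0.938]]
ft_force: [-2.8, -1.4, -1.3]
grip_width: 0.0001
finger_force: 1.6
```

>>> arm_command --steps '[{"x": 0.06,"y": 0,"z": 0.02,"ax": 0,"ay": 0,"az": 0}]'

```text
t: 6.15
tool_pos: [0.545, 0.011, 0.087]
orientation: [[0.92, 0.201, 0.336], [0.188, -0.98, 0.071], [0.344, -0.002, -0.939]]
ft_force: [-11.5, -3.8, 5.2]
grip_width: -0.0004
finger_force: 6.0
```

>>> arm_command --steps '[{"x": 0.02,"y": 0,"z": 0.01,"ax": 0,"ay": 0,"az": 0},{"x": 0,"y": 0,"z": 0,"ax": 0,"ay": 0,"az": 0}]'

```text
t: 6.32
tool_pos: [0.5449, 0.011, 0.087]
orientation: [[0.921, 0.201, 0.335], [0.189, -0.98, 0.07], [0.342, -0.002, -0.94]]
ft_force: [-10.3, -2.8, 3.5]
grip_width: -0.0003
finger_force: 5.1
```

>>> arm_command --steps '[{"x": -0.5,"y": 0,"z": -0.2,"ax": 0,"ay": 0,"az": 0},{"x": -0.7,"y": 0,"z": -0.6,"ax": 0,"ay": 0,"az": 0},{"x": -0.6,"y": 0,"z": -1,"ax": 0,"ay": 0,"az": 0},{"x": -0.6,"y": 0,"z": -1,"ax": 0,"ay": -1,"az": 0},{"x": -0.6,"y": 0,"z": -0.8,"ax": 0,"ay": -1,"az": 0}]'

```text
t: 6.73
tool_pos: [0.4276, -0.0133, 0.1617]
orientation: [[0.957, 0.2, 0.209], [0.195, -0.98, 0.043], [0.214, -0.0, -0.977]]
ft_force: [1.7, -0.2, -0.4]
grip_width: 0.0005
finger_force: 0.0
```

>>> arm_command --steps '[{"x": 0,"y": 0,"z": 0,"ax": 0,"ay": -1,"az": 0},{"x": 0,"y": 0,"z": 0,"ax": 0,"ay": -1,"az": 0},{"x": 0,"y": 0,"z": 0,"ax": 0,"ay": -1,"az": 0},{"x": 0,"y": 0,"z": 0,"ax": 0,"ay": 0,"az": 0}]' --hand 85

```text
t: 7.07
tool_pos: [0.4316, -0.0127, 0.1607]
orientation: [[0.979, 0.202, 0.008], [0.202, -0.979, 0.002], [0.008, -0.001, -1.0]]
ft_force: [-0.7, 0.2, -0.0]
grip_width: 0.0482
finger_force: 0.0
```

```bash
python3 -c "
from h import *
plan(C(-.084,-.006,.15),0);p=r.state()['tool_pos'];print((p-O)@X,p)
a=snap('wrist')['color'];b=snap('top')['color'][95:235,185:285];o=np.zeros((448,800,3),np.uint8);o[:384,:480]=cv2.resize(a,(480,384));o[:,480:]=cv2.resize(b,(320,448),interpolation=2)
cv2.imwrite('pics/w4.png',o[...,::-1])"
```

```text
t 7.07 q [ -9.4  -9.3 100.4   0.2  88.5  69. ] turn [-0.01 -0.12  0.04] shift [0.52 0.26 0.36]
-0.09954507923006106 [ 0.43156795 -0.01265197  0.16067691]
```

View pics/w4.png

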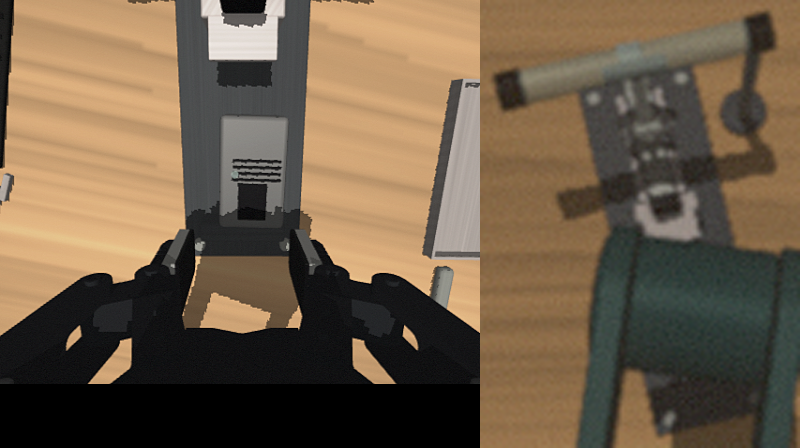

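The jaw is back and the case is free, with its top at about (221–285, 116–227) in this picture. I'll measure it.

```bash
python3 -c "
from h import *
s=snap('wrist')
P=[ray(s,(u*512/480,v),.062) for u,v in((222,116),(285,116),(282.5,227),(221,227))]
for p in P: print(((p-O)@X).round(4),((p-O)@Y).round(4))
c=sum(P)/4; d=P[0]+P[1]-P[2]-P[3]; print('c',c,(c-O)@X,(c-O)@Y,'yaw',np.degrees(np.arctan2(d[1],d[0])),np.linalg.norm(d)/2,np.linalg.norm(P[3]-P[2]))
c[2]=.028; plan(c,0,np.arctan2(d[1],d[0])); plan(c,0)"
```

```text
-0.0419 0.0175
-0.0418 -0.0324
-0.1294 -0.0336
-0.1296 0.0196
c [ 0.44700392 -0.01887169  0.062     ] -0.08565900547694466 -0.007239361451118017 yaw 11.226852271600562 0.08766191748423934 0.0532333224183682
t 7.22 q [ -9.5  -9.5 100.7   0.2  88.5  68.9] turn [-0.02 -0.09  0.09] shift [0.55 0.32 4.38]
t 7.22 q [ -9.5  -9.5 100.7   0.2  88.5  68.9] turn [-0.02 -0.09  0.03] shift [0.55 0.32 4.38]
```

>>> arm_command --steps '[{"x": 0.28,"y": 0.16,"z": 0,"ax": 0,"ay": -0.1,"az": 0.06},{"x": 0.27,"y": 0.16,"z": 0.2,"ax": 0,"ay": 0,"az": 0},{"x": 0,"y": 0,"z": 0.6,"ax": 0,"ay": 0,"az": 0},{"x": 0,"y": 0,"z": 0.6,"ax": 0,"ay": 0,"az": 0}]'

```text
t: 7.55
tool_pos: [0.4473, -0.0196, 0.1174]
orientation: [[0.981, 0.196, 0.001], [0.196, -0.981, 0.001], [0.001, -0.001, -1.0]]
ft_force: [-0.7, 0.8, -0.1]
grip_width: 0.0852
finger_force: 0.0
```

>>> arm_command --steps '[{"x": 0,"y": 0,"z": 0.6,"ax": 0,"ay": 0,"az": 0},{"x": 0,"y": 0,"z": 0.6,"ax": 0,"ay": 0,"az": 0},{"x": 0,"y": 0,"z": 0.6,"ax": 0,"ay": 0,"az": 0},{"x": 0,"y": 0,"z": 0.6,"ax": 0,"ay": 0,"az": 0},{"x": 0,"y": 0,"z": 0.5,"ax": 0,"ay": 0,"az": 0}]'

```text
t: 7.97
tool_pos: [0.4451, -0.0191, 0.0286]
orientation: [[0.981, 0.196, -0.003], [0.196, -0.981, 0.002], [-0.003, -0.002, -1.0]]
ft_force: [0.2, -0.5, -0.6]
grip_width: 0.0847
finger_force: 0.0
```

```bash
python3 -c "
from h import *
st=r.state();print(st['grip_width'],st['ft_force'])
plan([.447,-.0189,.028],0)"
```

```text
0.08470432152200567 [ 0.18863076 -0.47194898 -0.56678122]
t 7.97 q [-9.80e+00 -3.00e-01  1.08e+02  1.00e-01  7.25e+01  6.89e+01] turn [-0.03  0.04 -0.05] shift [0.06 0.01 0.02]
```

>>> arm_command --steps '[{"x": 0,"y": 0,"z": 0,"ax": 0,"ay": 0,"az": 0},{"x": 0,"y": 0,"z": 0,"ax": 0,"ay": 0,"az": 0},{"x": 0,"y": 0,"z": 0,"ax": 0,"ay": 0,"az": 0},{"x": 0,"y": 0,"z": 0,"ax": 0,"ay": 0,"az": 0},{"x": 0,"y": 0,"z": 0,"ax": 0,"ay": 0,"az": 0}]' --hand 40 --squeeze 45

```text
t: 8.38
tool_pos: [0.4463, -0.0192, 0.0309]
orientation: [[0.98, 0.197, -0.002], [0.197, -0.98, 0.001], [-0.002, -0.001, -1.0]]
ft_force: [-0.6, 0.3, -2.5]
grip_width: 0.0556
finger_force: 50.9
```

>>> arm_command --steps '[{"x": 0,"y": 0,"z": 0,"ax": 0,"ay": 0,"az": 0},{"x": 0,"y": 0,"z": -0.1,"ax": 0,"ay": 0,"az": 0},{"x": 0,"y": 0,"z": -0.3,"ax": 0,"ay": 0,"az": 0},{"x": 0,"y": 0,"z": -0.5,"ax": 0,"ay": 0,"az": 0},{"x": 0,"y": 0,"z": -0.6,"ax": 0,"ay": 0,"az": 0}]'

```text
t: 8.8
tool_pos: [0.4448, -0.0188, 0.0749]
orientation: [[0.98, 0.197, -0.007], [0.197, -0.98, 0.002], [-0.006, -0.003, -1.0]]
ft_force: [0.1, 0.2, -3.4]
grip_width: 0.0554
finger_force: 50.5
```

```bash
python3 -c "
from h import *
plan([.479,.299,.12],0,np.radians(-3.5));plan([.479,.299,.12],0)"
```

```text
t 8.8 q [ -9.7  -3.2 105.    0.   78.5  68.9] turn [-0.03  0.09  3.71] shift [  0.49 -10.64  -1.5 ]
t 8.8 q [ -9.7  -3.2 105.    0.   78.5  68.9] turn [-0.04  0.09 -0.04] shift [  3.23 -10.15  -1.5 ]
```

>>> arm_command --steps '[{"x": 0,"y": 0,"z": -0.7,"ax": 0,"ay": 0,"az": 0},{"x": 0,"y": -0.2,"z": -0.5,"ax": 0,"ay": 0,"az": 0},{"x": 0.1,"y": -0.5,"z": -0.3,"ax": 0,"ay": 0,"az": 0},{"x": 0.2,"y": -0.7,"z": 0,"ax": 0,"ay": 0,"az": 0},{"x": 0.3,"y": -0.8,"z": 0,"ax": 0,"ay": 0,"az": 0}]'

```text
t: 9.22
tool_pos: [0.4512, 0.0492, 0.122]
orientation: [[0.981, 0.195, -0.001], [0.195, -0.981, 0.0], [-0.001, -0.001, -1.0]]
ft_force: [0.7, 0.3, -4.7]
grip_width: 0.0554
finger_force: 50.6
```

>>> arm_command --steps '[{"x": 0.3,"y": -0.9,"z": 0,"ax": 0,"ay": 0,"az": 0},{"x": 0.3,"y": -0.9,"z": 0,"ax": 0,"ay": 0,"az": 0},{"x": 0.3,"y": -0.9,"z": 0,"ax": 0,"ay": 0,"az": 0},{"x": 0.3,"y": -0.9,"z": 0,"ax": 0,"ay": 0,"az": 0},{"x": 0.3,"y": -0.9,"z": 0,"ax": 0,"ay": 0,"az": 0}]'

```text
t: 9.63
tool_pos: [0.4682, 0.1918, 0.1208]
orientation: [[0.98, 0.197, -0.003], [0.197, -0.98, 0.001], [-0.003, -0.002, -1.0]]
ft_force: [0.2, -0.5, -4.1]
grip_width: 0.0553
finger_force: 50.6
```

>>> arm_command --steps '[{"x": 0.3,"y": -0.9,"z": 0,"ax": 0,"ay": 0,"az": 0.6},{"x": 0.3,"y": -0.7,"z": 0,"ax": 0,"ay": 0,"az": 0.8},{"x": 0.1,"y": -0.4,"z": 0,"ax": 0,"ay": 0,"az": 0.8},{"x": 0,"y": 0,"z": 0,"ax": 0,"ay": 0,"az": 0.8},{"x": 0,"y": 0,"z": 0,"ax": 0,"ay": 0,"az": 0.7}]'

```text
t: 10.05
tool_pos: [0.479, 0.2541, 0.1205]
orientation: [[0.998, -0.061, -0.004], [-0.061, -0.998, 0.001], [-0.004, -0.001, -1.0]]
ft_force: [-0.2, -0.8, -3.7]
grip_width: 0.0556
finger_force: 50.5
```

```bash
python3 -c "
from h import *
print(r.state()['tool_pos'],r.state()['finger_force'])
plan([.479,.299,.026],0,np.radians(-3.5))
s=snap('wrist','w5')"
```

```text
[0.47900752 0.25409937 0.1205168 ] 50.45611560344696
t 10.05 q [2.190e+01 6.900e+00 8.920e+01 1.000e-01 8.410e+01 1.153e+02] turn [-0.01  0.06  0.  ] shift [-0.09 -1.49  3.15]
```

View pics/w5.png

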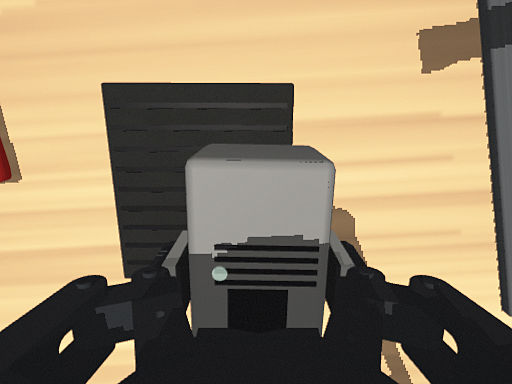

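The case is held upright. The mat's far corners are at (103,84) and (293,84), which I'll use to cross-check its centre.

```bash
python3 -c "
from h import *
s=snap('wrist')
a,b,c=[ray(s,p,.006) for p in((103,84),(293,84),(124,275))]
w=a-b;print(a,b,c,np.linalg.norm(w));w/=np.linalg.norm(w);n=np.array([w[1],-w[0],0]);print(n)
m=(a+b)/2-.085*n;print('mat',m,np.degrees(np.arctan2(n[1],n[0])))
m[2]=.026;plan(m,0,np.radians(-3.5))"
```

```text
[0.56848848 0.36725169 0.006     ] [0.55928364 0.22086878 0.006     ] [0.40424596 0.37963074 0.006     ] 0.14667204276389922
[ 0.99802877 -0.06275802  0.        ]
mat [0.47905361 0.29939467 0.006     ] -3.598134213377956
t 10.15 q [2.180e+01 6.900e+00 8.920e+01 1.000e-01 8.410e+01 1.152e+02] turn [-0.01  0.06  0.02] shift [-0.09 -1.53  3.15]
```

The two measurements agree. Lowering gently.

>>> arm_command --steps '[{"x": -0.03,"y": -0.5,"z": 0,"ax": 0,"ay": 0,"az": 0},{"x": -0.03,"y": -0.5,"z": 0.3,"ax": 0,"ay": 0,"az": 0},{"x": -0.03,"y": -0.5,"z": 0.6,"ax": 0,"ay": 0,"az": 0},{"x": 0,"y": 0,"z": 0.7,"ax": 0,"ay": 0,"az": 0},{"x": 0,"y": 0,"z": 0.7,"ax": 0,"ay": 0,"az": 0}]'

```text
t: 10.57
tool_pos: [0.479, 0.2996, 0.0506]
orientation: [[0.998, -0.058, -0.003], [-0.058, -0.998, 0.002], [-0.003, -0.002, -1.0]]
ft_force: [-1.6, 0.9, -4.2]
grip_width: 0.0551
finger_force: 50.6
```

>>> arm_command --steps '[{"x": 0,"y": 0,"z": 0.4,"ax": 0,"ay": 0,"az": 0},{"x": 0,"y": 0,"z": 0.2,"ax": 0,"ay": 0,"az": 0},{"x": 0,"y": 0,"z": 0.1,"ax": 0,"ay": 0,"az": 0},{"x": 0,"y": 0,"z": 0,"ax": 0,"ay": 0,"az": 0}]'

```text
t: 10.9
tool_pos: [0.479, 0.2982, 0.0302]
orientation: [[0.998, -0.06, -0.004], [-0.06, -0.998, 0.001], [-0.004, -0.001, -1.0]]
ft_force: [0.1, 1.0, -3.3]
grip_width: 0.0555
finger_force: 50.4
```

>>> arm_command --steps '[{"x": 0,"y": 0,"z": 0.08,"ax": 0,"ay": 0,"az": 0},{"x": 0,"y": 0,"z": 0,"ax": 0,"ay": 0,"az": 0}]'

```text
t: 11.07
tool_pos: [0.4798, 0.2985, 0.0291]
orientation: [[0.998, -0.06, -0.002], [-0.06, -0.998, 0.002], [-0.002, -0.002, -1.0]]
ft_force: [-0.2, 0.2, -4.1]
grip_width: 0.0552
finger_force: 50.5
```

>>> arm_command --steps '[{"x": 0,"y": 0,"z": 0.06,"ax": 0,"ay": 0,"az": 0},{"x": 0,"y": 0,"z": 0,"ax": 0,"ay": 0,"az": 0}]'

```text
t: 11.23
tool_pos: [0.4793, 0.2983, 0.0268]
orientation: [[0.998, -0.06, -0.003], [-0.06, -0.998, 0.002], [-0.003, -0.001, -1.0]]
ft_force: [-0.7, -0.5, -4.1]
grip_width: 0.0552
finger_force: 50.5
```

>>> arm_command --steps '[{"x": 0,"y": 0,"z": 0.04,"ax": 0,"ay": 0,"az": 0},{"x": 0,"y": 0,"z": 0,"ax": 0,"ay": 0,"az": 0}]'

```text
t: 11.4
tool_pos: [0.4789, 0.2981, 0.025]
orientation: [[0.998, -0.06, -0.003], [-0.06, -0.998, 0.001], [-0.004, -0.001, -1.0]]
ft_force: [0.2, -0.2, -3.2]
grip_width: 0.0553
finger_force: 50.5
```

>>> arm_command --steps '[{"x": 0,"y": 0,"z": 0.04,"ax": 0,"ay": 0,"az": 0},{"x": 0,"y": 0,"z": 0,"ax": 0,"ay": 0,"az": 0}]'

```text
t: 11.57
tool_pos: [0.479, 0.2982, 0.0249]
orientation: [[0.998, -0.06, -0.003], [-0.06, -0.998, 0.001], [-0.003, -0.001, -1.0]]
ft_force: [-2.3, -2.0, 1.7]
grip_width: 0.0553
finger_force: 51.1
```

>>> arm_command --steps '[{"x": 0,"y": 0,"z": 0.04,"ax": 0,"ay": 0,"az": 0},{"x": 0,"y": 0,"z": 0,"ax": 0,"ay": 0,"az": 0}]'

```text
t: 11.73
tool_pos: [0.479, 0.2982, 0.0248]
orientation: [[0.998, -0.06, -0.003], [-0.06, -0.998, 0.001], [-0.003, -0.001, -1.0]]
ft_force: [-6.1, -2.9, 9.7]
grip_width: 0.0554
finger_force: 51.8
```

Contact made. I'll ease off slightly, then release and go up.

>>> arm_command --steps '[{"x": 0,"y": 0,"z": -0.05,"ax": 0,"ay": 0,"az": 0},{"x": 0,"y": 0,"z": 0,"ax": 0,"ay": 0,"az": 0}]'

```text
t: 11.9
tool_pos: [0.4794, 0.2984, 0.0249]
orientation: [[0.998, -0.06, -0.002], [-0.06, -0.998, 0.002], [-0.002, -0.002, -1.0]]
ft_force: [-1.2, -1.0, 3.1]
grip_width: 0.0552
finger_force: 51.2
```

>>> arm_command --steps '[{"x": 0,"y": 0,"z": 0,"ax": 0,"ay": 0,"az": 0},{"x": 0,"y": 0,"z": 0,"ax": 0,"ay": 0,"az": 0},{"x": 0,"y": 0,"z": 0,"ax": 0,"ay": 0,"az": 0},{"x": 0,"y": 0,"z": 0,"ax": 0,"ay": 0,"az": 0},{"x": 0,"y": 0,"z": 0,"ax": 0,"ay": 0,"az": 0}]' --hand 85

```text
t: 12.32
tool_pos: [0.4791, 0.2982, 0.024]
orientation: [[0.998, -0.06, -0.003], [-0.06, -0.998, 0.001], [-0.003, -0.001, -1.0]]
ft_force: [-1.0, 0.1, -0.7]
grip_width: 0.0849
finger_force: 0.0
```

>>> arm_command --steps '[{"x": 0,"y": 0,"z": -0.3,"ax": 0,"ay": 0,"az": 0},{"x": 0,"y": 0,"z": -0.6,"ax": 0,"ay": 0,"az": 0},{"x": 0,"y": 0,"z": -0.9,"ax": 0,"ay": 0,"az": 0},{"x": 0,"y": 0,"z": -1,"ax": 0,"ay": 0,"az": 0},{"x": 0,"y": 0,"z": -1,"ax": 0,"ay": 0,"az": 0}]'

```text
t: 12.73
tool_pos: [0.479, 0.2979, 0.1395]
orientation: [[0.998, -0.06, -0.004], [-0.06, -0.998, 0.001], [-0.004, -0.001, -1.0]]
ft_force: [0.9, 0.1, 0.6]
grip_width: 0.0851
finger_force: 0.0
```

>>> arm_command --steps '[{"x": -1,"y": 0,"z": -0.8,"ax": 0,"ay": 0,"az": 0},{"x": -1,"y": 0,"z": -0.5,"ax": 0,"ay": 0,"az": 0},{"x": -1,"y": 0,"z": 0,"ax": 0,"ay": 0,"az": 0},{"x": -1,"y": 0,"z": 0,"ax": 0,"ay": 0,"az": 0},{"x": 0,"y": 0,"z": 0,"ax": 0,"ay": 0,"az": 0}]'

```text
t: 13.15
tool_pos: [0.3556, 0.3056, 0.1789]
orientation: [[0.998, -0.057, -0.005], [-0.057, -0.998, 0.003], [-0.005, -0.002, -1.0]]
ft_force: [0.8, 0.0, -0.2]
grip_width: 0.0851
finger_force: 0.0
```

```bash
python3 -c "
from h import *
s=snap('top');snap('side','side9')
cv2.imwrite('pics/top9.png',cv2.resize(s['color'][80:300,100:350],None,fx=2.6,fy=2.6,interpolation=2)[...,::-1])"
```

```text
(no output)
```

View pics/top9.png

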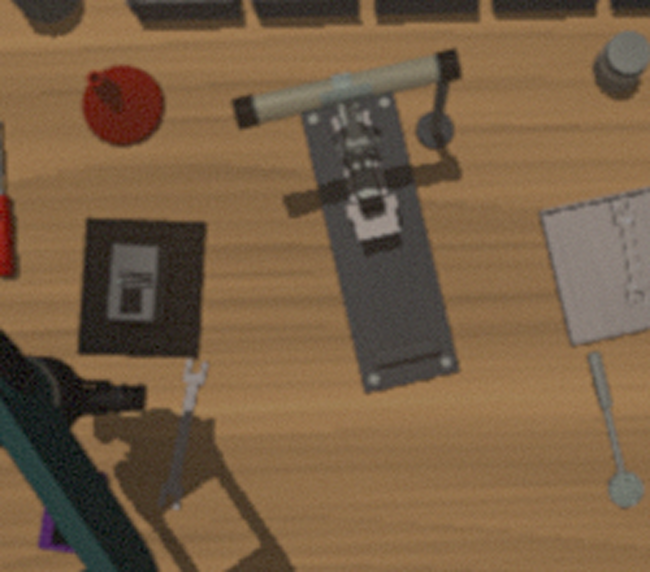

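View pics/side9.png

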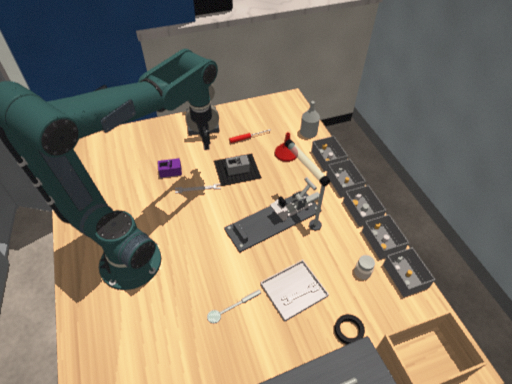

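Both views show the case upright in the middle of the mat, with its top at (133,283) in the top crop. The pawl is over, the jaw is back, and the other things haven't moved. I'll check the jaw reading, then hand in.

```bash
python3 -c "
from h import *
s=snap('top');p=ray(s,(100+371/2.6-.3,80+205/2.6-.3),.108);j=(p-O)@X+.029;print('jaw',j)
if j>.053: print(r.finish_job())"
```

```text
jaw 0.056596201120126484
the job is handed in; nothing more can be done
None
```

The job is handed in: the pawl is flipped over, the jaw is pushed back until it stopped hard, and the charger case stands upright in the middle of the mat. The camera put the jaw at about 57 of 60 mm (within measuring error of its stop), the lamp wasn't touched, and the other things look unmoved in the last pictures.

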